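Measure a drill core run with a spring tape

TASK

Take the tape measure off the logbook, hook its end over the open end of the core board and draw it back along the free lane against its spring until the heel of the case comes up gently against the head of the adjusting screw in the aluminium stop. Set it down there flat and square on the board so that the hook stays on the edge, push the thumb lock on the case fully down, gently, and leave the tape lying locked, without letting the blade snap back, forcing the tape against stop or board, or disturbing the core and the glassware.

Things in the scene. Friction and masses are not known exactly. Their poses are not given: they have to be found in the camera images.
- tape: tape measure, grey case with round black rubber cheeks, 78 mm long (x), 36 mm thick (y), 68 mm tall, 0.55 to 0.8 kg, standing on the logbook, its hook hanging free past the book's edge. Origin: centre of the sole (underside); +x towards the hook, z up. Grip it from above on its flat cheeks (y = +-18 mm; x -30 to +10 mm, 10 to 60 mm above the sole); the nose is at x = +39 mm
- hook (a point): middle of the inner face of the steel hook at the blade's end: a plate 24 mm wide, 2 mm thick, standing across the blade, that reaches from 5 mm above to 8 mm below the plane of the sole; this point lies 4 mm below that plane. Shut, it is 40 mm ahead of the tape's origin (1 mm ahead of the nose)
- blade (a joint): how far the yellow blade (25 mm wide, leaving the nose 3 mm above the sole) is drawn out, m: 0 shut, 0.26 at most. A spring pulls it in with about 2 N when shut, 3.3 N at 200 mm. Set down on its rubber sole and let go, the unlocked case holds its place against this pull
- lock (a joint): thumb lock, m: 0 off, 0.009 fully down (8.4 mm down and 3.3 mm towards the hook); it stays where it is left. Pressed straight down it gives at about 9 N, bears on the brake shoe from 4 mm on and reaches the bottom at 17 to 22 N; from 7 mm on it holds the blade
- lock_top (a point): middle of the top face of the thumb lock, a black ribbed knob, 18 x 18 mm, on the front shoulder of the case, 10 mm above the case's top when off and 1 to 2 mm above it when fully down. Off, this point is 26 mm ahead of the tape's origin and 78 mm above the sole
- heel (a point): middle of the flat rubber back (heel) of the case, 39 mm behind the tape's origin and 12 mm above the sole
- board: core board: plywood, 360 mm (x) x 200 mm (y) x 18 mm, fixed to the bench. Origin: centre of its underside; +x towards its open end with an aluminium edge strip, which the hook goes over. The aluminium trough with the core lies on the +y half, the free lane for the tape on the -y half (its middle at y = -48 mm)
- edge (a point): upper edge of the board's open end (x = +180 mm) at the middle of the free lane, at the board's top face; axes as the board's. The end face drops 18 mm to the bench here
- stop: aluminium stop plate across the board, 14 mm thick (x), 186 mm wide, 32 mm tall, clamped by a black knob on its back; its place along the board varies. A steel adjusting screw goes through it in the middle of the free lane, 16 mm above the board; its round head, 14 mm across, stands 4 to 12 mm out of the plate's face towards the open end (not measured). Origin: middle of its underside; axes as the board's
- stop_face (a point): point on the plate's face that looks to the board's open end, in the middle of the free lane, 12 mm above the board (210 to 300 mm from the open end); axes as the board's. The screw's head, which the heel shall meet, stands 4 to 12 mm before it, differently each time
- logbook: closed dark logbook, 200 x 140 x 26 mm, fixed, on which the tape stands at the start. Origin: centre of its underside
- core: drill core: the grey stone cylinder, 48 mm in diameter and 190 mm long, lying loose (0.85 kg) in the trough on the board, its foot against the stop. Bystander. Origin: middle of its underside; x along it
- reagent: amber glass reagent bottle, 84 mm in diameter, 190 mm tall. Bystander. Origin: centre of its underside
- jar_a: white cream jar with pink lid, 68 mm in diameter, 50 mm tall. Bystander. Origin: centre of its underside
- jar_b: a second such jar. Bystander
- dropper_a: small amber dropper bottle, 30 mm in diameter, 75 mm tall. Bystander. Origin: centre of its underside
- dropper_b: small clear dropper bottle with red cap, 30 mm in diameter, 75 mm tall. Bystander. Origin: centre of its underside
- beaker: glass beaker, 72 mm in diameter, 90 mm tall. Bystander. Origin: centre of its underside
- mortar: white porcelain mortar, 110 mm in diameter, 55 mm tall. Bystander. Origin: centre of its underside

How it is judged:
By the outcome, as a careful person would: the job done as asked, in the order asked, and still so for the second after the job is handed in, with the robot touching nothing.
It also fails if it takes over 69 s, if anything falls off the work surface, if the arm or the gripper's body presses on something with over 40 N, if the wrist force passes 120 N, or if a joint passes its speed limit or range.

ROBOT

A 6-joint arm with a two-finger parallel gripper is mounted at the origin on the work surface. World frame = base frame: x ahead of the robot, y to its left, z up, the work surface at z = 0. Lengths are in m, angles in rad, forces in N, time in s.
With the tool pointing down it reaches from about 0.275 to 0.725 m from the base axis. Payload 15.9 kg.
Tool frame: the origin (TCP) lies on the centre line of the jaws, within the pads' length; the fingertips stand 19 mm ahead of it and the grasp point (between the pads) is the TCP; y points along the fingers, x is the direction in which the jaws open and shut, and the axes are right-handed (so a half turn about y gives the same grasp; the last joint's range is limited). The gripper opens to 85 mm and grips with 20 to 120 N. Pads are 22 mm wide; open, the fingers measure 114 mm over their backs; the gripper's body (76 mm by 85 mm) begins 54 mm behind the grasp point. The pads swing forward as they close: fully open they stand 13 mm farther back than shut.
Start: joints at [-1.136, 0.213, -0.034, 1.323, 0, 1.571], TCP at [0.211, -0.453, 0.25] pointing down, gripper open.
Joint ranges: [-2.98, 2.98], [-0.74, 1.72], [-1.14, 1.35], [-2.1, 2.04], [-1.57, 1.44], [-3.14, 3.14]. Speed limits (rad/s): [1.89, 1.89, 2.39, 2.57, 3.14, 3.14].

INTERFACE

Orientations are given as a rotation vector (axis times angle).
In Python, from bench import bot, snapshot, calibration gives the robot as it stands.
- The arm moves only by the tool step_arm, never from a script. Its argument "targets" is a list of rows, each an object with "xyz": the shift along the tool's x, y, z in mm, a list of three; "rotation": the turn, a rotation vector about the tool's x, y, z in rad, a list of three. A call has 1 to 12 rows; each row is the pose to reach, as a shift and turn from the pose commanded when the call began, along the tool's axes at that moment; what a row does not reach only later rows make up. A row lasts 1/8 s, in which the tool goes at most 62.5 mm and 10.7 degrees, less where a joint would pass 70% of its speed; a pose out of reach is approached as far as the arm can. A call with a gripper value outside its range is refused whole. "claw" is the opening, from 0 (shut) to 1 (fully open), set as the call begins (left out, the last holds). The fingers move at their own pace and stop on an object; "squeeze" is the grip in N (left out, the last holds). Time passes only in rows, so rows that repeat a pose let the fingers close. It gives the time, the measured TCP pose, the force and the opening at its end, in the units of the state.
- bot.sense(): the state, without advancing time (a new reading comes with each control period).
- snapshot(name): name is "scene" or "top" or "wrist"; returns (picture, depth): 400x640x3 uint8, blue, green, red; 400x640 float32, m along the optical axis (not along the pixel's ray), 0 where there is no reading.
- calibration(name): a dict with "fovy" (degrees; the focal length in pixels is half the picture's height over the tangent of half this angle, whatever the lens; pixels are square), "cx", "cy" (the principal point, pixels), "k1" (the pictures are not rectified: a ray, as slopes to the right and down, at radius r is drawn at 1 + k1 r^2 times it, then the intrinsics apply), "pose" (4x4, takes a point from camera to world coordinates). Camera axes: x right, y up, looking along -z (the intrinsics and any distortion apply to the point x, -y, -z); pixel columns grow to the right and rows downward; lengths in m; the calibration is good to about 2 mm. A picture is of the moment at which its call begins: read the wrist's pose just before it. calibration takes no time and is no camera call; for the wrist camera it gives the pose at the moment of the call.
- bot.hand_in(): hands the job in, once; it reports no verdict.
The state is a dict: "t": time; "qpos": joint angles; "dq": joint speeds; "effort": joint torques, N m; "tcp_pos": TCP position; "tool_rot": TCP orientation; "ft_force": force on the tool from outside, world axes, zero at the start; "torque": the same for the moment, N m; "finger_gap": finger opening in m.
Only numpy, scipy, OpenCV 4.12 (cv2) and the standard library are available. Lean on these libraries where they do the work, as an engineer would, in place of code of your own. Each camera call takes 0.05 s, during which the arm holds its last target. There are 200 camera calls.

## Working session

There is one attempt and no reset: what is moved stays moved. The work goes in short steps, Python scripts to look and compute and a tool call to move; the robot and the scene stay as the last step left them, time stands still between calls to the robot, and variables do not carry over. Pictures are saved under pics/ and viewed, about 8 in all and at most 12, crops included, and the job is handed in when it is done.

Besides the shell and the picture viewer there is one more tool, called after ">>>" as name([rows], argument=value, ...), one row to a line, values as JSON. step_arm: Moves the arm, as the interface text tells. Its arguments: {"type":"object","properties":{"targets":{"type":"array","items":{"type":"object","properties":{"xyz":{"type":"array","items":{"type":"number"}},"rotation":{"type":"array","items":{"type":"number"}}}}},"claw":{"type":"number"},"squeeze":{"type":"number"}},"required":["targets"]}

```bash
ls; mkdir -p pics
cat > h.py <<'E'
import numpy as np, cv2
from bench import bot, snapshot, calibration
from scipy.spatial.transform import Rotation as R
def shot(n,f=None):
    c=calibration(n); p,d=snapshot(n)
    if f: cv2.imwrite('pics/'+f,p)
    return p,d,c
def rays(uv,c):
    uv=np.atleast_2d(np.float64(uv)); f=200/np.tan(np.radians(c['fovy'])/2)
    s=(uv-[c['cx'],c['cy']])/f; k=c['k1']; u=s.copy()
    for _ in range(20): u=s/(1+k*(u**2).sum(1,keepdims=True))
    P=np.array(c['pose']); d=np.c_[u[:,0],-u[:,1],-np.ones(len(u))]
    return P[:3,3],d@P[:3,:3].T
def onplane(uv,c,z):
    o,d=rays(uv,c); return o+d*((z-o[2])/d[:,2])[:,None]
def at(uv,d,c):
    uv=np.atleast_2d(np.int32(np.round(uv))); o,r=rays(uv,c); return o+r*d[uv[:,1],uv[:,0]][:,None]
def tool(): 
    s=bot.sense(); return np.array(s['tcp_pos']),R.from_rotvec(s['tool_rot'])
E
python3 - <<'E'
from h import *
s=bot.sense(); print({k:np.round(v,3) for k,v in s.items()})
for n in ('top','scene'):
    p,d,c=shot(n,n+'0.png'); print(n,c['fovy'],c['cx'],c['cy'],c['k1'],np.round(c['pose'],3).tolist())
print(R.from_rotvec(s['tool_rot']).as_matrix().round(2))
E
```

```text
pics
{'t': np.float64(0.0), 'qpos': array([-1.136,  0.213, -0.035,  1.324,  0.   ,  1.571]), 'dq': array([ 0.   ,  0.   ,  0.   , -0.001,  0.   , -0.001]), 'effort': array([ 0.0000e+00, -6.8617e+01,  4.8712e+01,  1.8000e-02,  0.0000e+00,
        0.0000e+00]), 'tcp_pos': array([ 0.21 , -0.453,  0.25 ]), 'tool_rot': array([-1.383,  0.884, -0.882]), 'ft_force': array([ 0.389, -0.335,  0.024]), 'torque': array([ 0.038, -0.013,  0.003]), 'finger_gap': np.float64(0.085)}
top 43.297352758597015 321.0148870648653 200.71865415736292 -0.1329941703059728 [[-0.007, 0.998, -0.058, 0.494], [-1.0, -0.007, -0.004, 0.029], [-0.004, 0.058, 0.998, 1.433], [0.0, 0.0, 0.0, 1.0]]
scene 45.35398989057373 319.95271920803367 194.95051865192585 -0.04645667732670425 [[0.495, -0.504, 0.708, 1.48], [0.869, 0.279, -0.409, -0.494], [0.009, 0.817, 0.576, 0.805], [0.0, 0.0, 0.0, 1.0]]
[[ 0.42 -0.    0.91]
 [-0.91  0.    0.42]
 [-0.   -1.    0.  ]]
```

View pics/top0.png

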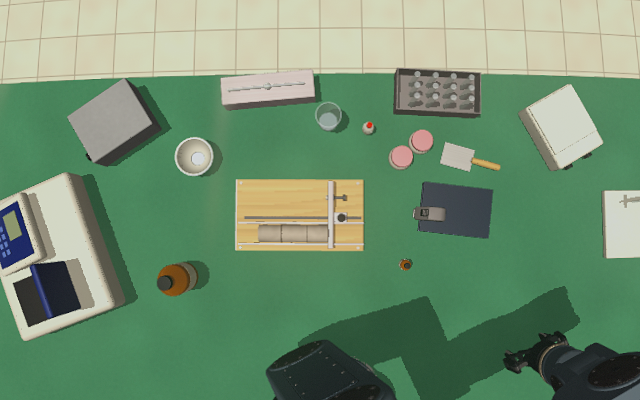

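View pics/scene0.png

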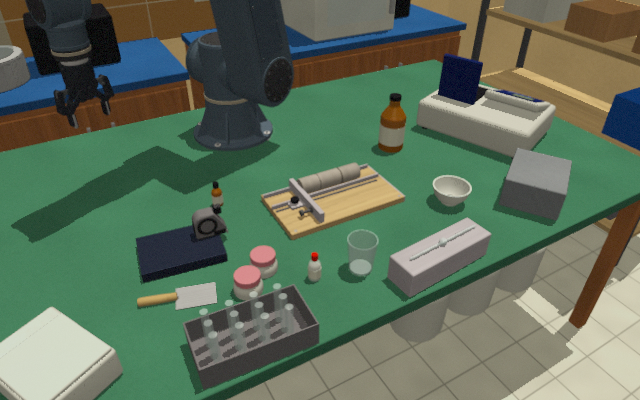

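Run:
```python
from h import *
p,d,c=shot('top')
for n,uv,z in [('tape top front',(445,213),.094),('tape nose',(416,213),.03),('board corners',(235.5,180),.018),('',(363.5,180),.018),('',(363.5,250.5),.018),('',(235.5,250.5),.018),('stop',(328,198),.05),('stopbk',(335,198),.05),('jars',(401,157),.05),('',(421,141),.05),('dropA',(405,265),.07),('dropB',(369,127),.07),('beaker',(328,117),.09)]:
    print(n,onplane(uv,c,z).round(3)[0], at(uv,d,c)[0].round(3))
w=calibration('wrist'); t,r=tool(); P=np.array(w['pose'])
print(w['fovy'],w['cx'],w['cy'],w['k1'],'cam in tool',(r.inv().apply(P[:3,3]-t)).round(3),(r.inv().as_matrix()@P[:3,:3]).round(2).tolist())
```

```text
tape top front [ 0.536 -0.297  0.094] [ 0.538 -0.313  0.03 ]
tape nose [ 0.539 -0.231  0.03 ] [ 0.538 -0.227  0.051]
board corners [0.636 0.276 0.018] [0.636 0.275 0.018]
 [ 0.633 -0.086  0.018] [ 0.635 -0.089 -0.001]
 [ 0.435 -0.084  0.018] [ 0.436 -0.086  0.004]
 [0.437 0.276 0.018] [ 0.438  0.278 -0.001]
stop [0.581 0.015 0.05 ] [0.582 0.015 0.039]
stopbk [ 0.581 -0.004  0.05 ] [ 0.582 -0.004  0.035]
jars [ 0.694 -0.188  0.05 ] [ 0.693 -0.188  0.051]
 [ 0.738 -0.245  0.05 ] [ 0.739 -0.246  0.045]
dropA [ 0.397 -0.192  0.07 ] [ 0.397 -0.192  0.068]
dropB [ 0.774 -0.099  0.07 ] [ 0.773 -0.098  0.074]
beaker [0.798 0.014 0.09 ] [0.817 0.013 0.006]
71.6188347028109 320.1791200704684 198.05379060920598 -0.022207365378589316 cam in tool [-0.001 -0.122  0.084] [[1.0, 0.0, 0.0], [0.0, 0.33, -0.94], [-0.0, 0.94, 0.33]]
```

>>> step_arm([
  {"xyz":[-4,4,45],"rotation":[0,-0.14,0]},
  {"xyz":[-9,9,100],"rotation":[0,-0.3,0]},
  {"xyz":[-13,13,150],"rotation":[0,-0.46,0]},
  {"xyz":[-17,17,205],"rotation":[0,-0.62,0]},
  {"xyz":[-22,22,260],"rotation":[0,-0.78,0]},
  {"xyz":[-27,27,315],"rotation":[0,-0.94,0]},
  {"xyz":[-32,30,360],"rotation":[0,-1.08,0]},
  {"xyz":[-32,30,379],"rotation":[0,-1.138,0]},
  {"xyz":[-32,30,379],"rotation":[0,-1.138,0]},
  {"xyz":[-32,30,379],"rotation":[0,-1.138,0]},
], claw=1)

```text
t: 1.4
tcp_pos: [0.5402, -0.2651, 0.2202]
tool_rot: [-1.571, 0.0, 0.001]
ft_force: [-0.6, -0.2, 0.4]
finger_gap: 0.0852
```

Run:
```python
from h import *
print(bot.sense()['t'],tool()[0].round(4),tool()[1].as_matrix().round(3).tolist())
p,d,c=shot('wrist','w1.png'); np.savez('w1',d=d,pose=c['pose'])
```

```text
1.4 [ 0.5402 -0.2651  0.2202] [[1.0, -0.0, -0.0], [0.0, 0.0, 1.0], [-0.0, -1.0, 0.0]]
```

View pics/w1.png

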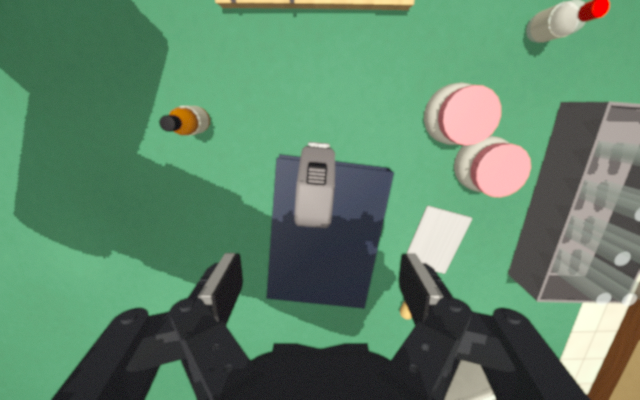

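Run:
```python
from h import *
p=cv2.imread('pics/w1.png'); z=np.load('w1.npz'); d=z['d']; c=calibration('wrist'); c['pose']=z['pose']
v,u=np.mgrid[130:245,270:365]; uv=np.c_[u.ravel(),v.ravel()]; X=at(uv,d,c)
for lo,hi in [(.085,.099),(.1,.11),(.045,.085),(.028,.045)]:
    m=(X[:,2]>lo)&(X[:,2]<hi)
    Q=X[m]
    if len(Q)<10: print(lo,len(Q)); continue
    (cx,cy),wh,a=cv2.minAreaRect((Q[:,:2]*1e3).astype(np.float32)); print(lo,len(Q),'rect',round(cx,1),round(cy,1),np.round(wh,1),round(a,2),'med',np.median(Q,0).round(4),Q.min(0).round(4),Q.max(0).round(4))
m=(X[:,2]>.085)&(X[:,2]<.099); Q=X[m]
# side edges: per-y-bin min/max x
for y in np.arange(-.28,-.19,.006):
    q=Q[abs(Q[:,1]-y)<.003]
    if len(q)>5: print(round(y,3),q[:,0].min().round(4),q[:,0].max().round(4),np.median(q[:,2]).round(4))
print('logbook z',np.median(X[(X[:,2]>.02)&(X[:,2]<.03)],0))
```

```text
0.085 1631 rect 533.8 -265.9 [65.4 36. ] 84.97 med [ 0.5332 -0.271   0.092 ] [ 0.5137 -0.2993  0.085 ] [ 0.5524 -0.2328  0.0988]
0.1 385 rect 535.9 -242.5 [18.4 17.8] 85.61 med [ 0.5363 -0.2417  0.1024] [ 0.5272 -0.2516  0.1001] [ 0.5452 -0.2329  0.1049]
0.045 761 rect 533.8 -265.5 [76.5 35.8] 85.01 med [ 0.5357 -0.2371  0.0615] [ 0.513 -0.304  0.045] [ 0.5539 -0.2265  0.085 ]
0.028 132 rect 536.9 -227.5 [ 5.9 35.6] 85.9 med [ 0.5361 -0.2271  0.0326] [ 0.519  -0.2317  0.0281] [ 0.5545 -0.2245  0.045 ]
-0.28 0.5143 0.5507 0.0922
-0.274 0.5155 0.5506 0.0924
-0.268 0.5157 0.5515 0.0923
-0.262 0.5158 0.5523 0.0923
-0.256 0.517 0.5523 0.0919
-0.25 0.5171 0.5524 0.0878
-0.232 0.5279 0.5445 0.0917
logbook z [ 0.54521604 -0.30593676  0.02477257]
```

>>> step_arm([
  {"xyz":[-2,30,-3],"rotation":[0,0.04,0]},
  {"xyz":[-5,65,-6],"rotation":[0,0.087,0]},
  {"xyz":[-7,100,-8.5],"rotation":[0,0.087,0]},
  {"xyz":[-7,130,-8.5],"rotation":[0,0.087,0]},
  {"xyz":[-7,148,-8.5],"rotation":[0,0.087,0]},
  {"xyz":[-7,156,-8.5],"rotation":[0,0.087,0]},
  {"xyz":[-7,156,-8.5],"rotation":[0,0.087,0]},
  {"xyz":[-7,156,-8.5],"rotation":[0,0.087,0]},
])

```text
t: 2.45
tcp_pos: [0.5342, -0.2737, 0.0653]
tool_rot: [-1.57, 0.066, -0.068]
ft_force: [-0.2, -0.2, -1.0]
finger_gap: 0.0858
```

>>> step_arm([
  {"xyz":[0,0,0]},
  {"xyz":[0,0,0]},
  {"xyz":[0,0,0]},
  {"xyz":[0,0,0]},
  {"xyz":[0,0,0]},
  {"xyz":[0,0,0]},
  {"xyz":[0,0,0]},
  {"xyz":[0,0,0]},
], claw=0.3, squeeze=40)

```text
$.targets[0]: bad value
```

>>> step_arm([
  {"xyz":[0,0,0],"rotation":[0,0,0]},
  {"xyz":[0,0,0],"rotation":[0,0,0]},
  {"xyz":[0,0,0],"rotation":[0,0,0]},
  {"xyz":[0,0,0],"rotation":[0,0,0]},
  {"xyz":[0,0,0],"rotation":[0,0,0]},
  {"xyz":[0,0,0],"rotation":[0,0,0]},
], claw=0.55, squeeze=40)

```text
t: 3.2
tcp_pos: [0.5339, -0.2733, 0.0643]
tool_rot: [-1.57, 0.067, -0.067]
ft_force: [0.8, 0.3, 0.3]
finger_gap: 0.0467
```

>>> step_arm([
  {"xyz":[0,0,0],"rotation":[0,0,0]},
  {"xyz":[0,0,0],"rotation":[0,0,0]},
  {"xyz":[0,0,0],"rotation":[0,0,0]},
  {"xyz":[0,0,0],"rotation":[0,0,0]},
  {"xyz":[0,0,0],"rotation":[0,0,0]},
  {"xyz":[0,0,0],"rotation":[0,0,0]},
], claw=0.2, squeeze=45)

```text
t: 3.95
tcp_pos: [0.5339, -0.2733, 0.0643]
tool_rot: [-1.57, 0.067, -0.067]
ft_force: [1.2, -0.3, 2.2]
finger_gap: 0.0356
```

Run:
```python
from h import *
s=bot.sense();print(s['t'],s['finger_gap'],s['ft_force'],s['tcp_pos'])
```

```text
3.95 0.03561327777690647 [ 1.19281616 -0.25873447  2.2108589 ] [ 0.53392799 -0.27330345  0.06433512]
```

>>> step_arm([
  {"xyz":[0,-5,0],"rotation":[0,0,0]},
  {"xyz":[0,-20,0],"rotation":[0,0,0]},
  {"xyz":[0,-45,0],"rotation":[0,0,0]},
  {"xyz":[2,-70,10],"rotation":[0,-0.01,0]},
  {"xyz":[9,-86,38],"rotation":[0,-0.03,0]},
  {"xyz":[17,-90,72],"rotation":[0,-0.05,0]},
  {"xyz":[25,-90,106],"rotation":[0,-0.07,0]},
  {"xyz":[32,-90,138],"rotation":[0,-0.085,0]},
  {"xyz":[36,-90,157],"rotation":[0,-0.085,0]},
  {"xyz":[36,-90,157],"rotation":[0,-0.085,0]},
  {"xyz":[36,-90,157],"rotation":[0,-0.085,0]},
])

```text
t: 5.32
tcp_pos: [0.5829, -0.1205, 0.1545]
tool_rot: [-1.571, 0.001, -0.0]
ft_force: [0.1, -0.1, -6.3]
finger_gap: 0.0357
```

Run:
```python
from h import *
s=bot.sense();print(s['t'],s['finger_gap'],s['ft_force'],s['tcp_pos'],s['tool_rot'])
p,d,c=shot('wrist','w2.png'); np.savez('w2',d=d,pose=c['pose'])
```

```text
5.325 0.03573501609689109 [ 0.11146213 -0.13318598 -6.2946403 ] [ 0.58290399 -0.12054789  0.15451572] [-1.57114731e+00  5.06282690e-04 -3.81015653e-04]
```

View pics/w2.png

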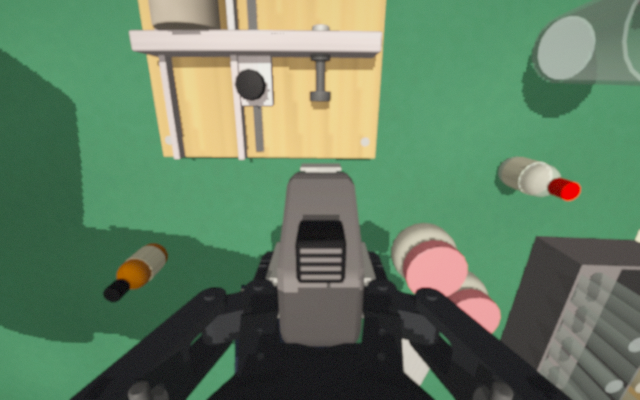

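Run:
```python
from h import *
p=cv2.imread('pics/w2.png'); z=np.load('w2.npz'); d=z['d']; c=calibration('wrist'); c['pose']=z['pose']
h=cv2.cvtColor(p,cv2.COLOR_BGR2HSV); g=((h[...,0]>55)&(h[...,0]<90)&(h[...,1]>90)).astype(np.uint8)
fit=lambda P:cv2.fitLine(np.float32(P[:,:2]*1e3),cv2.DIST_HUBER,0,.01,.01).ravel()
# board end edge: last non-green going down
uv=[(u,150+np.argmax(g[150:170,u])) for u in range(265,365,4)]
f=fit(onplane(uv,c,.018)); print('end',f, np.degrees(np.arctan2(f[1],f[0])))
uv=[(370+np.argmax(g[v,370:395])-.5,v) for v in list(range(3,30,3))+list(range(60,130,4))]
f=fit(onplane(uv,c,.018)); print('side',f, np.degrees(np.arctan2(f[1],f[0])))
uv=[(130+np.argmax(g[v,130:190]==0)-.5,v) for v in list(range(64,150,4))]
f=fit(onplane(uv,c,.018)); print('side2',f, np.degrees(np.arctan2(f[1],f[0])))
# stop via depth
v,u=np.mgrid[0:70,120:400]; uv=np.c_[u.ravel(),v.ravel()]; X=at(uv,d,c)
m=(X[:,2]>.044)&(X[:,2]<.056)&(X[:,1]>-.03)&(X[:,0]>.545); Q=X[m]; print('stop top',np.median(Q,0).round(4),cv2.minAreaRect(np.float32(Q[:,:2]*1e3)))
G=cv2.cvtColor(p,cv2.COLOR_BGR2GRAY)
print(G[15:62,345]); print(G[15:62,320])
for v in (28,45,65,80,97): print(v,G[v,300:342])
q=onplane([(345,31.5),(345,53)],c,.05); print(q)
# tape in hand: case top edges at z = tcp+.0297
zt=float(tool()[0][2])
v,u=np.mgrid[160:340,270:375]; uv=np.c_[u.ravel(),v.ravel()]; X=at(uv,d,c)
for lo,hi in [(zt+.02,zt+.032),(zt+.034,zt+.046),(zt-.05,zt-.03)]:
  Q=X[(X[:,2]>lo)&(X[:,2]<hi)]; print(len(Q), np.median(Q,0).round(4),cv2.minAreaRect(np.float32(Q[:,:2]*1e3)),Q.max(0).round(4))
cv2.imwrite('pics/w2c.png',cv2.resize(p[0:190,210:400],None,fx=4,fy=3,interpolation=cv2.INTER_CUBIC))
```

```text
end [ 9.9989361e-01 -1.4588222e-02  5.8035406e+02 -8.6761292e+01] -0.8358731
side [ 4.8564044e-03  9.9998820e-01  6.3505786e+02 -8.8539877e+00] 89.72174
side2 [ 1.3849249e-02  9.9990410e-01  4.3243970e+02 -4.0753193e+01] 89.20647
stop top [0.5855 0.007  0.0486] ((585.91748046875, 7.148582935333252), (14.5870361328125, 81.67302703857422), 89.48833465576172)
[205 206 206 205 207 206 206 205 206 207 207 206 207 207 207 209 214 220
 226 227 228 228 227 227 226 227 226 227 225 224 221 222 221 222 214 195
 162 118  91  85  88  95 107 128 139 142 141]
[209 209 208 207 207 205 205 204 205 210 223 228 229 227 220 211 211 222
 226 228 227 227 226 226 225 226 225 225 222 220 220 221 221 220 211 187
 150 107  84  76  79  89 107 109  91  80  86]
28 [208 207 207 207 207 206 204 203 203 202 199 186 166 167 179 191 202 210
 219 224 227 224 218 209 199 189 178 165 160 172 194 205 210 211 210 210
 209 209 208 209 207 207]
45 [221 221 221 221 221 221 221 221 220 221 220 221 220 221 221 221 221 221
 221 221 220 221 221 221 221 221 222 221 221 221 221 221 221 221 222 221
 222 221 221 222 222 222]
65 [146
[... 370 characters left out ...]
 211 207 195 166 124  96  98 103 109 114 118 119
 122 123 122 119 113 112 106 103  96  92  87  95 139 181 206 213 215 214
 213 212 212 211 210 211]
[[ 0.59983862  0.01287859  0.05      ]
 [ 0.60020471 -0.00119018  0.05      ]]
6600 [ 0.5822 -0.1133  0.1821] ((582.6332397460938, -110.611328125), (61.630741119384766, 44.959781646728516), 88.69329833984375) [ 0.6052 -0.0798  0.1865]
2485 [ 0.5822 -0.0881  0.1923] ((582.6238403320312, -94.24674987792969), (40.13552474975586, 29.283205032348633), 0.035044796764850616) [ 0.6027 -0.0796  0.2004]
489 [ 0.5824 -0.0729  0.1189] ((582.3809814453125, -73.8133773803711), (5.097163200378418, 33.51021957397461), 89.14278411865234) [ 0.5991 -0.0713  0.1244]
```

View pics/w2c.png

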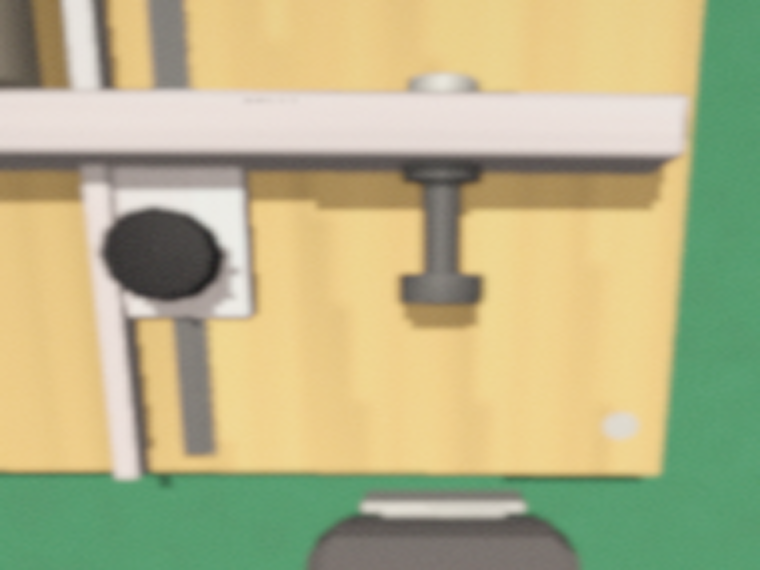

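>>> step_arm([
  {"xyz":[0,0,15],"rotation":[0,0,0]},
  {"xyz":[0,0,45],"rotation":[0,0.01,0]},
  {"xyz":[1,0,82],"rotation":[0,0.01,0]},
  {"xyz":[1,0,120],"rotation":[0,0.01,0]},
  {"xyz":[1,0,158],"rotation":[0,0.01,0]},
  {"xyz":[1,0,196],"rotation":[0,0.01,0]},
  {"xyz":[2,3,234],"rotation":[0,0.01,0]},
  {"xyz":[2,8,270],"rotation":[0,0.01,0]},
  {"xyz":[2,12,300],"rotation":[0,0.01,0]},
  {"xyz":[2,15,320],"rotation":[0,0.01,0]},
  {"xyz":[2,15,320],"rotation":[0,0.01,0]},
  {"xyz":[2,15,320],"rotation":[0,0.01,0]},
])

```text
t: 6.88
tcp_pos: [0.5851, 0.1996, 0.1394]
tool_rot: [-1.571, 0.008, -0.008]
ft_force: [-0.9, 0.8, -5.8]
finger_gap: 0.0352
```

Run:
```python
from h import *
c=calibration('wrist'); c['pose']=np.load('w2.npz')['pose']
print('head top front',onplane([(320,24.3),(312,28),(328.5,28)],c,.041)[:,:2].round(4).tolist(),onplane([(320,25)],c,.034)[:,:2])
s=bot.sense();print(s['t'],s['finger_gap'],s['ft_force'],s['tcp_pos'],s['tool_rot'])
p,d,c=shot('wrist','w3.png'); np.savez('w3',d=d,pose=c['pose'])
v,u=np.mgrid[0:200,0:640]; uv=np.c_[u.ravel(),v.ravel()]; X=at(uv,d,c)
```

```text
head top front [[0.5818, 0.0196], [0.5758, 0.0171], [0.5882, 0.0171]] [[0.5817981 0.0207463]]
6.875 0.03520364966865328 [-0.9147218   0.7954818  -5.81829496] [0.58509719 0.19955161 0.13937263] [-1.57105846  0.00821763 -0.00821333]
```

View pics/w3.png

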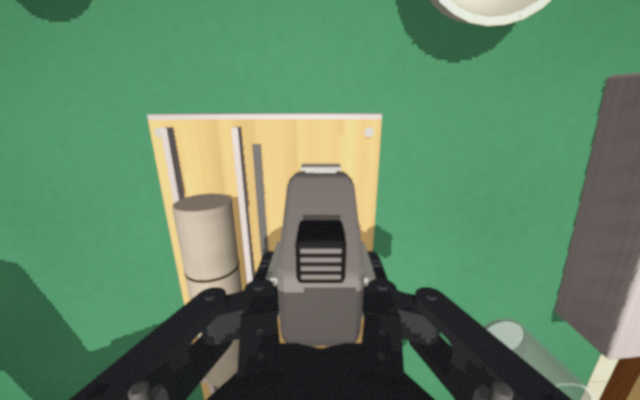

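Run:
```python
from h import *
p=cv2.imread('pics/w3.png'); z=np.load('w3.npz'); d=z['d']; c=calibration('wrist'); c['pose']=z['pose']
h=cv2.cvtColor(p,cv2.COLOR_BGR2HSV); g=((h[...,0]>55)&(h[...,0]<90)&(h[...,1]>90)).astype(np.uint8)
fit=lambda P:cv2.fitLine(np.float32(P[:,:2]*1e3),cv2.DIST_HUBER,0,.01,.01).ravel()
uv=[(u,105+np.argmax(g[105:130,u]==0)-.5) for u in range(160,375,5)]
f=fit(onplane(uv,c,.018)); print('edge',f, np.degrees(np.arctan2(f[1],f[0])), 'y at x=.583', f[3]+(583-f[2])*f[1]/f[0])
uv=[(370+np.argmax(g[v,370:395])-.5,v) for v in range(122,220,4)]
f=fit(onplane(uv,c,.018)); print('side',f, np.degrees(np.arctan2(f[1],f[0])))
print(cv2.cvtColor(p,cv2.COLOR_BGR2GRAY)[108:122,330])
zt=float(tool()[0][2])
v,u=np.mgrid[155:200,270:375]; uv=np.c_[u.ravel(),v.ravel()]; X=at(uv,d,c)
Q=X[(X[:,2]>zt-.055)&(X[:,2]<zt-.03)]; print(len(Q),np.median(Q,0).round(4),cv2.minAreaRect(np.float32(Q[:,:2]*1e3)),Q.max(0).round(4))
print('hook px', onplane([(301,164),(340,164)],c,zt-.0383+.005))
```

```text
edge [ 9.9996299e-01 -8.6033540e-03  5.6226447e+02  2.7721204e+02] -0.49294192 y at x=.583 277.03363
side [8.0083506e-03 9.9996793e-01 6.3750110e+02 2.2524344e+02] 89.541145
[131 136 133 136 145 172 206 226 232 231 229 221 215 215]
486 [0.585  0.2473 0.1037] ((584.56005859375, 245.90699768066406), (5.774109840393066, 34.57899475097656), 89.94769287109375) [0.6018 0.2488 0.1094]
hook px [[0.57367129 0.25116818 0.10612746]
 [0.5958754  0.25092982 0.10612746]]
```

>>> step_arm([
  {"xyz":[0.5,4,12],"rotation":[0,0,0]},
  {"xyz":[0.5,20,28],"rotation":[0,0,0]},
  {"xyz":[0.5,40,36],"rotation":[0,0,0]},
  {"xyz":[0.5,58,36],"rotation":[0,0,0]},
  {"xyz":[0.5,68,36],"rotation":[0,0,0]},
  {"xyz":[0.5,71,36],"rotation":[0,0,0]},
  {"xyz":[0.5,71,36],"rotation":[0,0,0]},
  {"xyz":[0.5,71,36],"rotation":[0,0,0]},
])

```text
t: 7.92
tcp_pos: [0.5863, 0.2362, 0.0689]
tool_rot: [-1.57, 0.007, -0.009]
ft_force: [-1.8, -0.4, -5.9]
finger_gap: 0.0356
```

Run:
```python
from h import *
s=bot.sense();print(s['t'],s['finger_gap'],s['ft_force'],s['tcp_pos'],s['tool_rot'])
p,d,c=shot('wrist'); zt=s['tcp_pos'][2]; np.savez('w4',d=d,pose=c['pose'],p=p)
cv2.imwrite('pics/w4c.png',cv2.resize(p[100:260,220:420],None,fx=4,fy=3.5,interpolation=cv2.INTER_CUBIC))
h=cv2.cvtColor(p,cv2.COLOR_BGR2HSV); g=((h[...,0]>55)&(h[...,0]<90)&(h[...,1]>90)).astype(np.uint8)
for r in ((180,230,4),(370,385,3)):
    uv=[(u,100+np.argmax(g[100:220,u]==0)-.5) for u in range(*r)]
    q=onplane(uv,c,.018); print(uv[0],np.median(q,0))
v,u=np.mgrid[120:200,270:375]; uv=np.c_[u.ravel(),v.ravel()]; X=at(uv,d,c)
Q=X[(X[:,2]>zt-.055)&(X[:,2]<zt-.03)]; print(len(Q),np.median(Q,0).round(4),cv2.minAreaRect(np.float32(Q[:,:2]*1e3)),Q.max(0).round(4))
```

```text
7.925 0.0356382433812384 [-1.78992335 -0.35450691 -5.89841639] [0.58634938 0.23618539 0.06893951] [-1.570388    0.00724038 -0.00874497]
(180, np.float64(169.5)) [0.511356   0.28122107 0.018     ]
(370, np.float64(169.5)) [0.62147187 0.27999097 0.018     ]
1371 [0.588  0.2727 0.0172] ((587.0726928710938, 272.5887756347656), (25.861642837524414, 69.60822296142578), 89.05586242675781) [0.6217 0.2855 0.0389]
```

View pics/w4c.png

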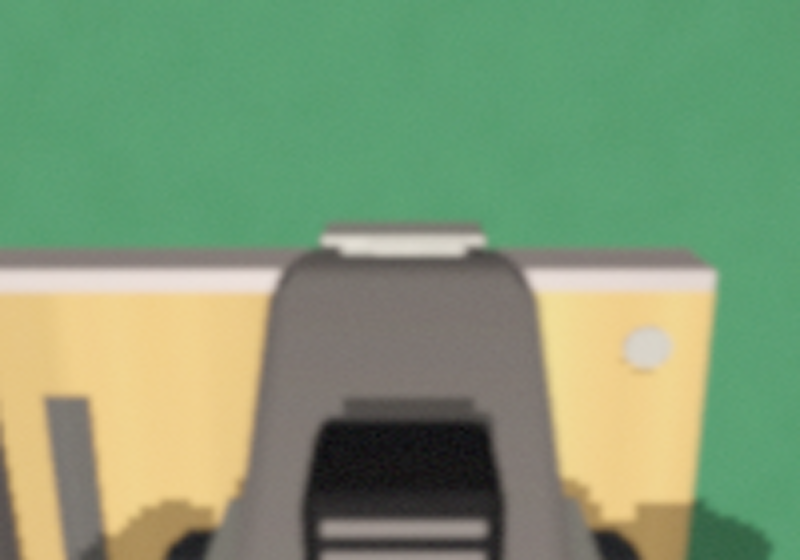

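>>> step_arm([
  {"xyz":[-0.5,4,0],"rotation":[0,0,0]},
  {"xyz":[-0.5,8,0],"rotation":[0,0,0]},
  {"xyz":[-0.5,10.5,0],"rotation":[0,0,0]},
  {"xyz":[-0.5,10.5,0],"rotation":[0,0,0]},
  {"xyz":[-0.5,10.5,-1],"rotation":[0,0,0]},
  {"xyz":[-0.5,10.5,-4],"rotation":[0,0,0]},
  {"xyz":[-0.5,10.5,-8],"rotation":[0,0,0]},
  {"xyz":[-0.5,10.5,-13],"rotation":[0,0,0]},
  {"xyz":[-0.5,10.5,-18],"rotation":[0,0,0]},
  {"xyz":[-0.5,10.5,-20],"rotation":[0,0,0]},
  {"xyz":[-0.5,10.5,-20],"rotation":[0,0,0]},
])

```text
t: 9.35
tcp_pos: [0.5853, 0.2159, 0.0579]
tool_rot: [-1.571, 0.008, -0.008]
ft_force: [0.3, 2.2, -6.2]
finger_gap: 0.0355
```

Run:
```python
from h import *
s=bot.sense();print(s['t'],s['finger_gap'],s['ft_force'],s['tcp_pos'],s['tool_rot'])
p,d,c=shot('wrist'); 
cv2.imwrite('pics/w5c.png',cv2.resize(p[60:260,220:420],None,fx=3.5,fy=3,interpolation=cv2.INTER_CUBIC))
```

```text
9.35 0.035454188528758215 [ 0.34885695  2.18785462 -6.19562015] [0.58526    0.21592042 0.05785426] [-1.57071409  0.00802422 -0.00804789]
```

View pics/w5c.png

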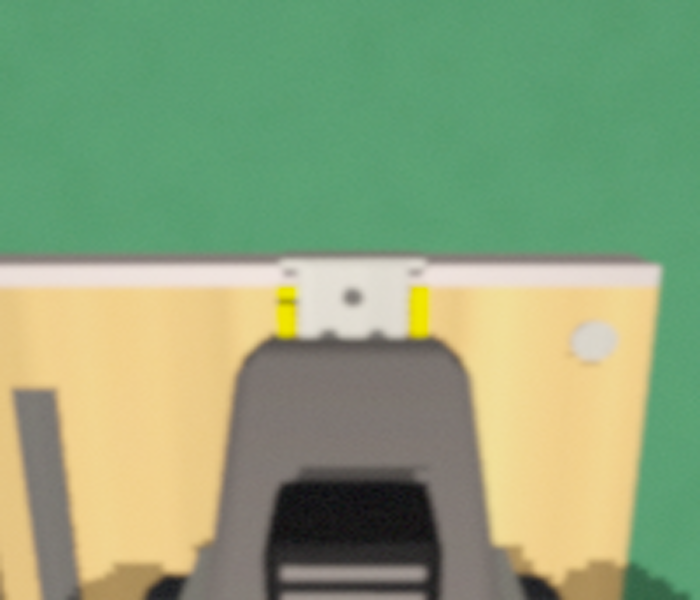

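>>> step_arm([
  {"xyz":[0,0,-6],"rotation":[0,0,0]},
  {"xyz":[0,0,-18],"rotation":[0,0,0]},
  {"xyz":[0,0,-33],"rotation":[0,0,0]},
  {"xyz":[0,0,-50],"rotation":[0,0,0]},
  {"xyz":[0,0,-67],"rotation":[0,0,0]},
  {"xyz":[0,0,-84],"rotation":[0,0,0]},
  {"xyz":[0,0,-101],"rotation":[0,0,0]},
  {"xyz":[0,0,-117],"rotation":[0,0,0]},
  {"xyz":[0,0,-131],"rotation":[0,0,0]},
  {"xyz":[0,0,-141],"rotation":[0,0,0]},
  {"xyz":[0,0,-146],"rotation":[0,0,0]},
  {"xyz":[0,0,-146],"rotation":[0,0,0]},
])

```text
t: 10.9
tcp_pos: [0.5838, 0.0699, 0.0578]
tool_rot: [-1.571, 0.008, -0.008]
ft_force: [-0.7, 3.4, -6.5]
finger_gap: 0.0355
```

Run:
```python
from h import *
s=bot.sense();print(s['t'],s['finger_gap'],s['ft_force'],s['tcp_pos'],s['tool_rot'])
```

```text
10.9 0.03545507726700355 [-0.68376143  3.35217357 -6.53860336] [0.58375958 0.06992235 0.05776009] [-1.57079538  0.00806802 -0.00790088]
```

>>> step_arm([
  {"xyz":[0,0,-3],"rotation":[0,0,0]},
  {"xyz":[0,0,-6],"rotation":[0,0,0]},
  {"xyz":[0,0,-8],"rotation":[0,0,0]},
  {"xyz":[0,0,-9],"rotation":[0,0,0]},
  {"xyz":[0,0,-10],"rotation":[0,0,0]},
  {"xyz":[0,0,-10],"rotation":[0,0,0]},
])

```text
t: 11.65
tcp_pos: [0.5837, 0.06, 0.0578]
tool_rot: [-1.571, 0.008, -0.008]
ft_force: [-1.5, 2.9, -5.9]
finger_gap: 0.0353
```

>>> step_arm([
  {"xyz":[0,0,-0.5],"rotation":[0,0,0]},
  {"xyz":[0,0,-1],"rotation":[0,0,0]},
  {"xyz":[0,0,-1.5],"rotation":[0,0,0]},
  {"xyz":[0,0,-2],"rotation":[0,0,0]},
  {"xyz":[0,0,-2],"rotation":[0,0,0]},
])

```text
t: 12.28
tcp_pos: [0.5837, 0.058, 0.0578]
tool_rot: [-1.571, 0.008, -0.008]
ft_force: [-1.9, 3.1, -6.0]
finger_gap: 0.0355
```

>>> step_arm([
  {"xyz":[0,0,-0.5],"rotation":[0,0,0]},
  {"xyz":[0,0,-1],"rotation":[0,0,0]},
  {"xyz":[0,0,-1],"rotation":[0,0,0]},
])

```text
t: 12.65
tcp_pos: [0.5836, 0.057, 0.0578]
tool_rot: [-1.571, 0.008, -0.008]
ft_force: [-1.5, 3.1, -6.2]
finger_gap: 0.0355
```

>>> step_arm([
  {"xyz":[0,0,-0.5],"rotation":[0,0,0]},
  {"xyz":[0,0,-1],"rotation":[0,0,0]},
  {"xyz":[0,0,-1],"rotation":[0,0,0]},
])

```text
t: 13.02
tcp_pos: [0.5837, 0.056, 0.0578]
tool_rot: [-1.571, 0.008, -0.008]
ft_force: [-1.2, 2.9, -5.9]
finger_gap: 0.0355
```

>>> step_arm([
  {"xyz":[0,0,-0.5],"rotation":[0,0,0]},
  {"xyz":[0,0,-1],"rotation":[0,0,0]},
  {"xyz":[0,0,-1],"rotation":[0,0,0]},
])

```text
t: 13.4
tcp_pos: [0.5836, 0.055, 0.0578]
tool_rot: [-1.571, 0.008, -0.008]
ft_force: [-1.0, 2.8, -5.9]
finger_gap: 0.035
```

>>> step_arm([
  {"xyz":[0,0,-0.4],"rotation":[0,0,0]},
  {"xyz":[0,0,-0.8],"rotation":[0,0,0]},
  {"xyz":[0,0,-0.8],"rotation":[0,0,0]},
])

```text
t: 13.78
tcp_pos: [0.5836, 0.0542, 0.0578]
tool_rot: [-1.571, 0.008, -0.008]
ft_force: [-0.1, 2.8, -5.7]
finger_gap: 0.0353
```

>>> step_arm([
  {"xyz":[0,0,-0.4],"rotation":[0,0,0]},
  {"xyz":[0,0,-0.8],"rotation":[0,0,0]},
  {"xyz":[0,0,-0.8],"rotation":[0,0,0]},
])

```text
t: 14.15
tcp_pos: [0.5836, 0.0534, 0.0578]
tool_rot: [-1.571, 0.008, -0.008]
ft_force: [-1.4, 3.4, -5.6]
finger_gap: 0.0357
```

>>> step_arm([
  {"xyz":[0,0,-0.4],"rotation":[0,0,0]},
  {"xyz":[0,0,-0.8],"rotation":[0,0,0]},
  {"xyz":[0,0,-0.8],"rotation":[0,0,0]},
])

```text
t: 14.52
tcp_pos: [0.5836, 0.0526, 0.0578]
tool_rot: [-1.571, 0.008, -0.008]
ft_force: [-0.8, 4.1, -5.9]
finger_gap: 0.0355
```

>>> step_arm([
  {"xyz":[0,0,-0.4],"rotation":[0,0,0]},
  {"xyz":[0,0,-0.8],"rotation":[0,0,0]},
  {"xyz":[0,0,-0.8],"rotation":[0,0,0]},
])

```text
t: 14.9
tcp_pos: [0.5836, 0.0522, 0.0578]
tool_rot: [-1.57, 0.008, -0.008]
ft_force: [-0.9, 5.9, -7.9]
finger_gap: 0.0355
```

>>> step_arm([
  {"xyz":[0,0,0.2],"rotation":[0,0,0]},
  {"xyz":[0,0.4,0.3],"rotation":[0,0,0]},
  {"xyz":[0,0.8,0.3],"rotation":[0,0,0]},
  {"xyz":[0,1.2,0.3],"rotation":[0,0,0]},
  {"xyz":[0,1.2,0.3],"rotation":[0,0,0]},
])

```text
t: 15.52
tcp_pos: [0.5837, 0.0522, 0.0567]
tool_rot: [-1.571, 0.008, -0.008]
ft_force: [-0.8, 3.4, -2.7]
finger_gap: 0.0354
```

>>> step_arm([
  {"xyz":[0,0.2,0],"rotation":[0,0,0]},
  {"xyz":[0,0.2,0],"rotation":[0,0,0]},
])

```text
t: 15.78
tcp_pos: [0.5837, 0.0522, 0.0566]
tool_rot: [-1.571, 0.008, -0.008]
ft_force: [-2.8, 3.9, -1.3]
finger_gap: 0.0355
```

>>> step_arm([
  {"xyz":[0,0.3,-0.2],"rotation":[0,0,0]},
  {"xyz":[0,0.3,-0.2],"rotation":[0,0,0]},
])

```text
t: 16.02
tcp_pos: [0.5837, 0.0522, 0.0564]
tool_rot: [-1.57, 0.008, -0.008]
ft_force: [-3.6, 4.6, 1.7]
finger_gap: 0.0358
```

>>> step_arm([
  {"xyz":[0,0,0],"rotation":[0,0,0]},
  {"xyz":[0,0,0],"rotation":[0,0,0]},
  {"xyz":[0,0,0],"rotation":[0,0,0]},
  {"xyz":[0,0,0],"rotation":[0,0,0]},
  {"xyz":[0,0,0],"rotation":[0,0,0]},
], claw=0.62)

```text
t: 16.65
tcp_pos: [0.5836, 0.0519, 0.0561]
tool_rot: [-1.571, 0.008, -0.008]
ft_force: [0.2, 0.2, -0.0]
finger_gap: 0.0528
```

Run:
```python
from h import *
s=bot.sense();print(s['t'],s['finger_gap'],s['ft_force'],s['tcp_pos'],s['tool_rot'])
p,d,c=shot('wrist','w6.png'); np.savez('w6',d=d,pose=c['pose'])
```

```text
16.65 0.05284371199757639 [ 0.2132563   0.15071998 -0.03894143] [0.58360422 0.05192375 0.05611486] [-1.57089921  0.00785446 -0.00788523]
```

View pics/w6.png

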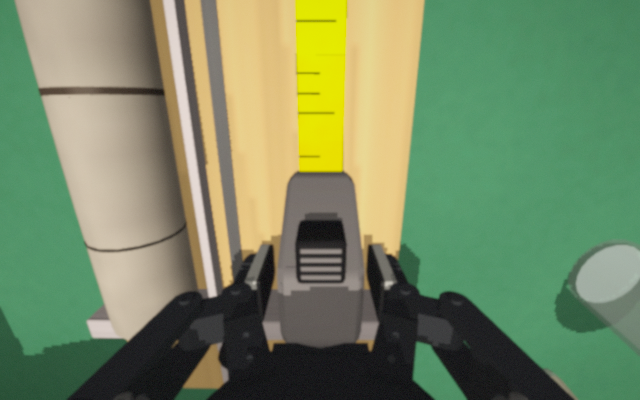

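>>> step_arm([
  {"xyz":[0,-5,0],"rotation":[0,0,0]},
  {"xyz":[0,-20,0],"rotation":[0,0,0]},
  {"xyz":[0,-45,0],"rotation":[0,0,0]},
  {"xyz":[0,-75,0],"rotation":[0,0,0]},
  {"xyz":[0,-100,0],"rotation":[0,0,0]},
  {"xyz":[0,-110,0],"rotation":[0,0,0]},
  {"xyz":[0,-110,0],"rotation":[0,0,0]},
])

```text
t: 17.58
tcp_pos: [0.5839, 0.052, 0.1667]
tool_rot: [-1.571, 0.007, -0.009]
ft_force: [0.9, -0.3, -0.9]
finger_gap: 0.0531
```

>>> step_arm([
  {"xyz":[0,0,0],"rotation":[0,0,0]},
  {"xyz":[0,0,0],"rotation":[0,0,0]},
  {"xyz":[0,0,0],"rotation":[0,0,0]},
  {"xyz":[0,0,0],"rotation":[0,0,0]},
  {"xyz":[0,0,0],"rotation":[0,0,0]},
  {"xyz":[0,0,0],"rotation":[0,0,0]},
], claw=0)

```text
t: 18.32
tcp_pos: [0.5836, 0.052, 0.1661]
tool_rot: [-1.571, 0.008, -0.008]
ft_force: [0.0, -0.0, -1.1]
finger_gap: -0.0
```

Run:
```python
from h import *
s=bot.sense();print(s['t'],s['finger_gap'],s['ft_force'],s['tcp_pos'])
p,d,c=shot('wrist','w7.png'); np.savez('w7',d=d,pose=c['pose'])
v,u=np.mgrid[80:330,260:380]; uv=np.c_[u.ravel(),v.ravel()]; X=at(uv,d,c)
for lo,hi in [(.077,.0875),(.089,.105),(.03,.105)]:
  Q=X[(X[:,2]>lo)&(X[:,2]<hi)]; print(len(Q),np.median(Q,0).round(4),cv2.minAreaRect(np.float32(Q[:,:2]*1e3)),Q.min(0).round(4),Q.max(0).round(4))
G=cv2.cvtColor(p,cv2.COLOR_BGR2GRAY)
```

```text
18.325 -3.911906376542628e-06 [ 0.02653641 -0.04740462 -1.07132709] [0.58358347 0.05198357 0.16608931]
2305 [0.583  0.0546 0.0841] ((582.9508056640625, 60.405738830566406), (63.73579025268555, 36.075828552246094), 89.8349838256836) [0.5648 0.0285 0.0771] [0.601  0.0923 0.0873]
595 [0.5834 0.0845 0.0946] ((583.451171875, 83.66302490234375), (17.522872924804688, 17.462034225463867), 88.56324768066406) [0.5745 0.0749 0.0891] [0.5922 0.0923 0.0965]
5914 [0.5801 0.052  0.0755] ((558.9885864257812, 36.18165588378906), (115.66950225830078, 112.99170684814453), 17.400726318359375) [ 0.519  -0.0334  0.0301] [0.6269 0.0987 0.0965]
```

View pics/w7.png

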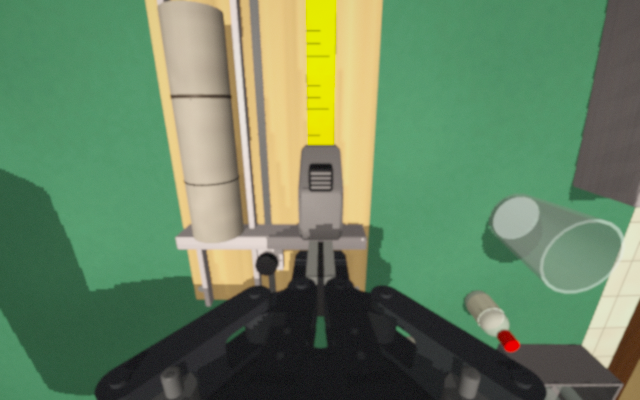

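>>> step_arm([
  {"xyz":[0,0,10],"rotation":[0,0,0]},
  {"xyz":[0,8,24],"rotation":[0,0,0]},
  {"xyz":[0,22,34],"rotation":[0,0,0]},
  {"xyz":[0,36,34],"rotation":[0,0,0]},
  {"xyz":[0,44,34],"rotation":[0,0,0]},
  {"xyz":[0,46,34],"rotation":[0,0,0]},
  {"xyz":[0,46,34],"rotation":[0,0,0]},
])

```text
t: 19.25
tcp_pos: [0.584, 0.0857, 0.1202]
tool_rot: [-1.571, 0.008, -0.008]
ft_force: [-1.0, 1.0, -0.5]
finger_gap: -0.0
```

>>> step_arm([
  {"xyz":[0,0.7,0],"rotation":[0,0,0]},
  {"xyz":[0,1.4,0],"rotation":[0,0,0]},
  {"xyz":[0,2,0],"rotation":[0,0,0]},
  {"xyz":[0,2,0],"rotation":[0,0,0]},
])

```text
t: 19.75
tcp_pos: [0.5839, 0.086, 0.1181]
tool_rot: [-1.571, 0.008, -0.008]
ft_force: [-0.1, 0.9, 0.3]
finger_gap: 0.0001
```

>>> step_arm([
  {"xyz":[0,0.5,0],"rotation":[0,0,0]},
  {"xyz":[0,1,0],"rotation":[0,0,0]},
  {"xyz":[0,1.5,0],"rotation":[0,0,0]},
  {"xyz":[0,1.5,0],"rotation":[0,0,0]},
])

```text
t: 20.25
tcp_pos: [0.5839, 0.086, 0.1166]
tool_rot: [-1.571, 0.008, -0.008]
ft_force: [-0.1, -0.2, -0.4]
finger_gap: 0.0001
```

>>> step_arm([
  {"xyz":[0,0.4,0],"rotation":[0,0,0]},
  {"xyz":[0,0.8,0],"rotation":[0,0,0]},
  {"xyz":[0,1.2,0],"rotation":[0,0,0]},
  {"xyz":[0,1.2,0],"rotation":[0,0,0]},
])

```text
t: 20.75
tcp_pos: [0.5839, 0.086, 0.1154]
tool_rot: [-1.571, 0.008, -0.008]
ft_force: [-0.3, 1.6, -0.8]
finger_gap: -0.0004
```

>>> step_arm([
  {"xyz":[0,0.4,0],"rotation":[0,0,0]},
  {"xyz":[0,0.8,0],"rotation":[0,0,0]},
  {"xyz":[0,1.2,0],"rotation":[0,0,0]},
  {"xyz":[0,1.2,0],"rotation":[0,0,0]},
])

```text
t: 21.25
tcp_pos: [0.5842, 0.0861, 0.1147]
tool_rot: [-1.571, 0.007, -0.008]
ft_force: [0.1, 0.2, 5.7]
finger_gap: -0.0
```

>>> step_arm([
  {"xyz":[0,0.6,0.1],"rotation":[0,0,0]},
  {"xyz":[0,1.2,0.3],"rotation":[0,0,0]},
  {"xyz":[0,1.8,0.5],"rotation":[0,0,0]},
  {"xyz":[0,2.4,0.8],"rotation":[0,0,0]},
  {"xyz":[0,3,1],"rotation":[0,0,0]},
  {"xyz":[0,3.6,1.2],"rotation":[0,0,0]},
  {"xyz":[0,3.6,1.2],"rotation":[0,0,0]},
])

```text
t: 22.12
tcp_pos: [0.5842, 0.0874, 0.1111]
tool_rot: [-1.57, 0.007, -0.008]
ft_force: [-0.3, 0.6, 7.1]
finger_gap: 0.0002
```

>>> step_arm([
  {"xyz":[0,0.6,0.2],"rotation":[0,0,0]},
  {"xyz":[0,1.2,0.4],"rotation":[0,0,0]},
  {"xyz":[0,1.8,0.6],"rotation":[0,0,0]},
  {"xyz":[0,2.4,0.9],"rotation":[0,0,0]},
  {"xyz":[0,2.4,0.9],"rotation":[0,0,0]},
])

```text
t: 22.75
tcp_pos: [0.5843, 0.0883, 0.1089]
tool_rot: [-1.57, 0.007, -0.009]
ft_force: [-0.7, 0.9, 9.0]
finger_gap: -0.0002
```

>>> step_arm([
  {"xyz":[0,0.5,0.2],"rotation":[0,0,0]},
  {"xyz":[0,1,0.4],"rotation":[0,0,0]},
  {"xyz":[0,1.5,0.5],"rotation":[0,0,0]},
  {"xyz":[0,1.5,0.5],"rotation":[0,0,0]},
])

```text
t: 23.25
tcp_pos: [0.5844, 0.0889, 0.1075]
tool_rot: [-1.57, 0.007, -0.009]
ft_force: [-2.2, 1.5, 9.9]
finger_gap: 0.0001
```

>>> step_arm([
  {"xyz":[0,0.4,0.1],"rotation":[0,0,0]},
  {"xyz":[0,0.8,0.3],"rotation":[0,0,0]},
  {"xyz":[0,0.8,0.3],"rotation":[0,0,0]},
])

```text
t: 23.62
tcp_pos: [0.5844, 0.0893, 0.1068]
tool_rot: [-1.57, 0.007, -0.009]
ft_force: [-2.8, 2.2, 11.2]
finger_gap: -0.0001
```

>>> step_arm([
  {"xyz":[0,0.3,0.1],"rotation":[0,0,0]},
  {"xyz":[0,0.6,0.1],"rotation":[0,0,0]},
  {"xyz":[0,0.6,0.1],"rotation":[0,0,0]},
])

```text
t: 24.0
tcp_pos: [0.5845, 0.0894, 0.1063]
tool_rot: [-1.57, 0.006, -0.009]
ft_force: [-2.4, 2.4, 12.1]
finger_gap: 0.0
```

>>> step_arm([
  {"xyz":[0,0.3,0],"rotation":[0,0,0]},
  {"xyz":[0,0.5,0],"rotation":[0,0,0]},
  {"xyz":[0,0.5,0],"rotation":[0,0,0]},
])

```text
t: 24.38
tcp_pos: [0.5845, 0.0895, 0.1058]
tool_rot: [-1.57, 0.006, -0.009]
ft_force: [-3.1, 2.9, 13.0]
finger_gap: 0.0001
```

>>> step_arm([
  {"xyz":[0,0.3,0],"rotation":[0,0,0]},
  {"xyz":[0,0.6,0],"rotation":[0,0,0]},
  {"xyz":[0,0.6,0],"rotation":[0,0,0]},
])

```text
t: 24.75
tcp_pos: [0.5846, 0.0896, 0.1054]
tool_rot: [-1.569, 0.006, -0.009]
ft_force: [-2.3, 4.5, 15.4]
finger_gap: -0.0
```

Run:
```python
from h import *
s=bot.sense();print(s['t'],s['torque'],s['ft_force'],s['tcp_pos'])
p,d,c=shot('wrist'); np.savez('w8',d=d,pose=c['pose'])
v,u=np.mgrid[80:330,240:400]; uv=np.c_[u.ravel(),v.ravel()]
a=np.load('w7.npz'); c7=dict(c); c7['pose']=a['pose']
for nm,X in (('now',at(uv,d,c)),('w7',at(uv,a['d'],c7))):
  for y0 in np.arange(.03,.1,.006):
    q=X[(abs(X[:,1]-y0)<.003)&((abs(X[:,0]-.583)<.016)&(abs(X[:,0]-.583)>.012))&(X[:,2]>.05)]
    if len(q)>4: print(nm,round(y0,3),len(q),np.median(q[:,2]).round(4),end='; ')
  print()
cv2.imwrite('pics/w8.png',cv2.resize(p[100:400,200:440],None,fx=2.5,fy=2,interpolation=cv2.INTER_CUBIC))
```

```text
24.75 [ 0.81957647  0.6986084  -0.0073862 ] [-2.25202571  4.45893435 15.44801556] [0.58460369 0.08964863 0.10543983]
now 0.084 165 0.0616; now 0.09 98 0.0532; now 0.096 207 0.1106; 
w7 0.03 34 0.0801; w7 0.036 51 0.0827; w7 0.042 63 0.0843; w7 0.048 68 0.0844; w7 0.054 70 0.0845; w7 0.06 264 0.165; w7 0.066 590 0.1996; w7 0.072 455 0.2145; w7 0.078 104 0.0735; w7 0.084 94 0.0625; w7 0.09 59 0.0538;
```

View pics/w8.png

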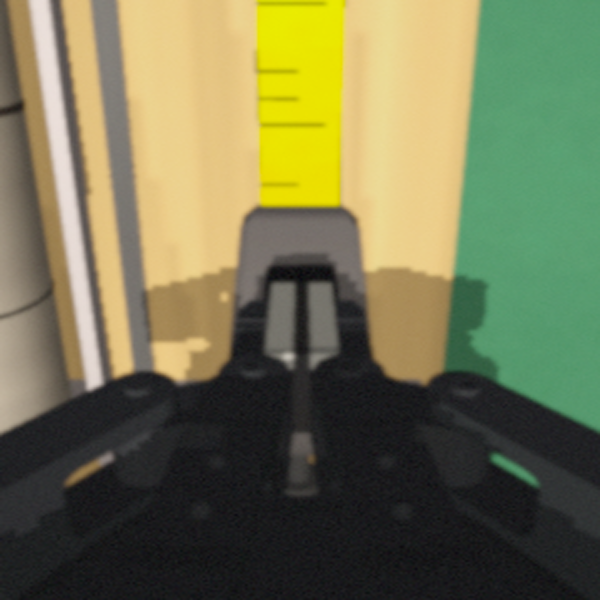

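>>> step_arm([
  {"xyz":[0,0.3,0.2],"rotation":[0,0,0]},
  {"xyz":[0,0.6,0.4],"rotation":[0,0,0]},
  {"xyz":[0,0.6,0.4],"rotation":[0,0,0]},
])

```text
t: 25.18
tcp_pos: [0.5847, 0.09, 0.1051]
tool_rot: [-1.569, 0.006, -0.009]
ft_force: [-4.2, 3.2, 17.4]
finger_gap: -0.0001
```

>>> step_arm([
  {"xyz":[0,0.3,0],"rotation":[0,0,0]},
  {"xyz":[0,0.4,0],"rotation":[0,0,0]},
  {"xyz":[0,0.4,0],"rotation":[0,0,0]},
])

```text
t: 25.55
tcp_pos: [0.5849, 0.09, 0.105]
tool_rot: [-1.569, 0.005, -0.01]
ft_force: [-5.1, 3.0, 22.5]
finger_gap: 0.0003
```

>>> step_arm([
  {"xyz":[0,-1.5,0],"rotation":[0,0,0]},
  {"xyz":[0,-4,0],"rotation":[0,0,0]},
  {"xyz":[0,-10,0],"rotation":[0,0,0]},
  {"xyz":[0,-30,0],"rotation":[0,0,0]},
  {"xyz":[0,-55,-12],"rotation":[0,0,0]},
  {"xyz":[0,-65,-36],"rotation":[0,0,0]},
  {"xyz":[0,-65,-50],"rotation":[0,0,0]},
  {"xyz":[0,-65,-50],"rotation":[0,0,0]},
])

```text
t: 26.55
tcp_pos: [0.5832, 0.0387, 0.1677]
tool_rot: [-1.571, 0.01, -0.008]
ft_force: [0.5, -0.4, -0.7]
finger_gap: 0.0003
```

Run:
```python
from h import *
s=bot.sense();print(s['t'],s['ft_force'],s['tcp_pos'])
p,d,c=shot('wrist','w9.png')
a=np.load('w7.npz'); c7=dict(c); c7['pose']=a['pose']
v,u=np.mgrid[60:330,240:400]; uv=np.c_[u.ravel(),v.ravel()]
for nm,X in (('now',at(uv,d,c)),('w7',at(uv,a['d'],c7))):
  X=X[(abs(X[:,0]-.583)<.022)&(X[:,2]<.1)]
  Q=X[(X[:,2]>.03)]; print(nm,'case',cv2.minAreaRect(np.float32(Q[:,:2]*1e3)),'maxy',np.percentile(Q[:,1],99.5))
  for y0 in np.arange(.036,.1,.004):
    q=X[(abs(X[:,1]-y0)<.002)&(abs(X[:,0]-.583)<.006)]
    if len(q)>4: print(round(y0,3),np.median(q[:,2]).round(4),end='; ')
  print()
p2,d2,c2=shot('top','top9.png'); p0=cv2.imread('pics/top0.png')
A=cv2.resize(p[60:330,220:420],None,fx=2,fy=2); B=cv2.resize(p2[100:300,140:450],None,fx=1.4,fy=2)
H=max(A.shape[0],B.shape[0]); pad=lambda I:cv2.copyMakeBorder(I,0,H-I.shape[0],0,0,cv2.BORDER_CONSTANT)
cv2.imwrite('pics/f.png',np.hstack([pad(A),pad(B)[:,:400]])); print(A.shape,B.shape)
```

```text
26.55 [ 0.51781008 -0.4254916  -0.73194761] [0.58322102 0.03870428 0.16766298]
now case ((583.1046142578125, 43.25928497314453), (110.39520263671875, 43.71440505981445), 89.62640380859375) maxy 0.098231101666741
0.036 0.0831; 0.04 0.0843; 0.044 0.0844; 0.048 0.0843; 0.052 0.0844; 0.056 0.0845; 0.06 0.0845; 0.064 0.0844; 0.068 0.0844; 0.072 0.0833; 0.076 0.0795; 0.08 0.086; 0.084 0.0863; 0.088 0.0863; 0.092 0.0859; 0.096 0.0709; 
w7 case ((583.051513671875, 49.42058563232422), (98.51656341552734, 43.884300231933594), 89.8644790649414) maxy 0.09817084858088006
0.036 0.0828; 0.04 0.0845; 0.044 0.0843; 0.048 0.0845; 0.052 0.0845; 0.056 0.0844; 0.06 0.0845; 0.064 0.0846; 0.068 0.0845; 0.072 0.0837; 0.076 0.0946; 0.08 0.0948; 0.084 0.095; 0.088 0.0942; 0.092 0.0827; 0.096 0.0408; 
(540, 400, 3) (400, 434, 3)
```

View pics/f.png

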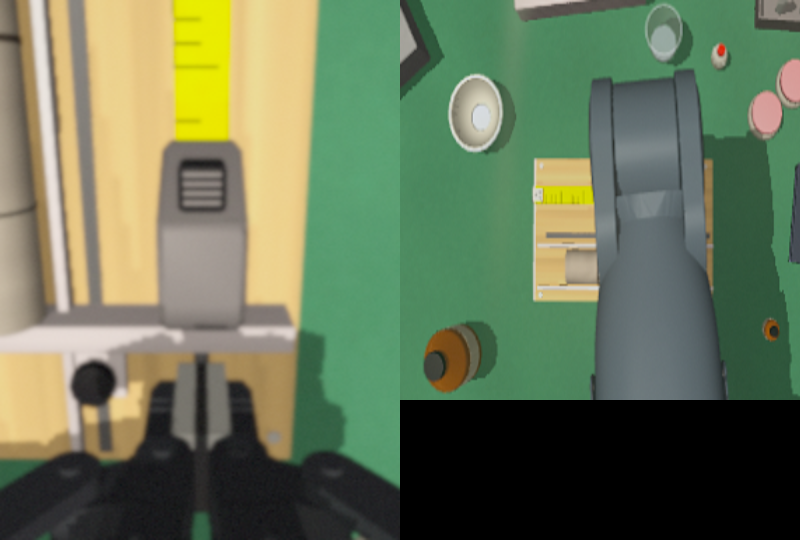

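```bash
python3 -c "
from bench import bot
print(bot.hand_in(), bot.sense()['t'])"
```

```text
the job is handed in; nothing more can be done
the job is handed in; nothing more can be done
```

The tape measure is hooked over the board's open end, drawn back to the stop screw, set down flat and locked. I handed the job in at about 27 s of the 69 s allowed.

- **Drawing back:** I gripped the case by its cheeks and hooked the end over the edge strip. I then drew it along the lane about 1.5 mm above the board; the spring pull read 2 to 3.4 N. The heel met the screw head with about 3 N. I eased off a little, lowered the case until the board took its weight, and let go.
- **Locking:** With the fingers shut I pressed the thumb lock down, following it forward, until it stopped moving at 22.5 N. That is just above the 17 to 22 N expected at the bottom. It took about 1 mm more press travel than the nominal 8.4 mm, probably because the fingers flexed.
- **Last checks:** In the depth images the knob dropped about 8.5 mm and now sits 1.8 mm above the case top, within the 1 to 2 mm for fully down. The nose had not moved since before the press, to within 0.1 mm. The last top picture shows the hook on the edge. The core, glassware and other bystanders that are visible look undisturbed, but the arm hid part of the board, and I only compared this by eye.
- **Not confirmed:** I know the heel touches the screw only from the contact force while gripped. I could not see whether a gap of a few tenths of a millimetre opened after release.

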